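# Top up a sprung relay feed track

## Task

Add the spare relay to the sprung feed track, behind the relay already there: draw the follower back by its black handle, feel for the pocket in the side of the gate's slot, tip the handle into it so that the follower stays back by itself, and set the relay upright on the channel floor, long side across. Then tip the handle out and ease the follower forward, without letting it snap, until it presses both relays in a row against the front stop, and let go. Do not force the handle or the relay, and leave the other things where they lie.

Things in the scene. Friction and masses are not known exactly. Their poses are not given: they have to be found in the camera images.
- track: Aluminium feed track, 204 x 64 mm, fixed. Origin on the table, under the middle of the front stop's inner face. x runs along the channel from the front stop (12 mm thick, 37 mm high) backwards, the way the follower is pulled, to 182 mm; y across; z up. Channel floor 8 mm above the table, 31 mm wide; side walls 5 mm thick, tops 22 mm above the table.
- follower (a joint): Sliding follower: distance (m) of its pushing face from the front stop, along the track's x; hard end stop at 0.078. A spring pushes it forward with 8.5 N at 0.02, 11 N at 0.06; let go, it snaps forward. It starts against the front relay (about 0.021). Face 29 mm wide, 8 mm thick, top 40 mm above the table.
- handle: Handle: 8 mm round steel stem with a black grip, hinged on the follower. Origin on the hinge, 65 mm behind the pushing face, 12 mm above the table, mid-channel; z along the stem, x along the track. It tips only about the track's x axis, from upright to 0.30 rad towards the track's +y; a very light spring tips it that way when nothing blocks it.
- knob (a point): Centre of the black grip, 62 mm from the hinge along the stem. Grip 16 mm along the track, 22 mm across, 32 mm tall (58 to 90 mm above the table when upright). Pinched lightly on the faces that look along the track, it can tip between the fingers. Fully tipped, its centre has moved 18 mm to the track's +y and 3 mm down.
- gate: Gate over the rear of the track, same origin and axes: dark plate, top 45 mm above the table (screw heads 49 mm), with a slot along the track for the stem, walls 0.5 mm (+y) and 1 mm (-y) from the upright stem. The +y wall blocks tipping except at one pocket (pocket_range). Over 25 N of the stem on the plate is forcing it.
- pocket_range (a point): Middle of the range where the pocket in the slot's +y wall can be; not the pocket itself: the plate is clamped up to 8 mm to either side along the track. Pocket 14 mm long (3 mm spare either side of the stem), deep enough to tip fully. Stem at its middle: follower at 0.052 to 0.068. Let forward there, the stem bears on the pocket's front edge and holds the follower.
- relay_front_mid (a point): Centre of the relay already in the track against its front stop: clear grey box like the other, 21 (along the track) x 27.5 x 35 mm, loose.
- relay_mid (a point): Centre (half-way up) of the spare relay, a plain grey box with a black base standing upright on the table: 21 mm (its x) x 27.5 mm (its y) x 35 mm tall, of which the lowest 3 mm are short pins; about 35 g. Either way round will do in the track.
- capacitor: Bystander: standing round capacitor, 25 mm across, 40 mm tall; origin at the middle of its underside.
- heatsink: Bystander: black finned heat sink 30 x 35 x 20 mm; origin at the middle of its underside.
- tape: Bystander: roll of black tape 52 mm across, 19 mm tall; origin at the middle of its underside.
- hex_key: Bystander: bent hex key 33 x 75 x 5 mm; origin at the middle of its underside.

How it is judged:
By the outcome, as a careful person would: the job done as asked, in the order asked, and still so for the second after the job is handed in, with the robot touching nothing.
It also fails if it takes over 72 s, if anything falls off the work surface, if the arm or the gripper's body presses on something with over 40 N, if the wrist force passes 120 N, or if a joint passes its speed limit or range.

## Robot

A 6-joint arm with a two-finger parallel gripper is mounted at the origin on a cart in front of the work surface, level with it; the furniture and walls round the work are solid. World frame = base frame: x ahead of the robot, y to its left, z up, the work surface at z = 0. Lengths are in m, angles in rad, forces in N, time in s.
With the tool pointing down it reaches from about 0.35 to 0.975 m from the base axis. Payload 4.9 kg.
Tool frame: the origin (TCP) lies at the very end of the fingers, on their centre line; the grasp point (between the pads) lies 19 mm behind it; z points along the fingers, y is the line along which they close (so a half turn about z gives the same grasp; the last joint's range is limited). The gripper opens to 85 mm and grips with 20 to 120 N. Pads are 22 mm wide; open, the fingers measure 114 mm over their backs; the gripper's body (76 mm by 85 mm) begins 54 mm behind the grasp point. The pads swing forward as they close: fully open they stand 13 mm farther back than shut.
Start: joints at [-1.366, 0.053, 1.613, -0, 1.476, -0.119], TCP at [0.199, -0.593, 0.231] pointing down, gripper open.
Joint ranges: [-3.01, 3.01], [-1.01, 2.22], [0.06, 2.58], [-1.02, 4.17], [0.09, 2.62], [-3.14, 3.14]. Speed limits (rad/s): [2.57, 2.57, 3.14, 3.14, 3.14, 3.14].

## Interface

Orientations are given as a rotation vector (axis times angle).
In Python, from station import ctrl gives the robot as it stands.
- The arm moves only by the tool jog_arm, never from a script. Its argument "plan" is a list of rows, each a list of 7 numbers: the shift along the tool's x, y, z in units of 0.02 m (1.0 is 0.02 m), then the turn, a rotation vector about the tool's x, y, z in units of 45 degrees (1.0 is 45 degrees), then the opening, from -1 (shut) to 1 (fully open). A call has 1 to 8 rows; each row shifts and turns the commanded pose from where the row before left it, along the tool's axes as they then stand; what a row does not reach is not made up. A row lasts 1/10 s, in which the tool goes at most 50 mm and 8.59 degrees, less where a joint would pass 70% of its speed; a pose out of reach is approached as far as the arm can. A call with a number of a shift or a turn outside -1 to 1 is refused whole. A call with a gripper value outside its range is refused whole. The fingers move at their own pace and stop on an object; "grip_force" is the grip in N (left out, the last holds). Time passes only in rows, so rows that do not move let the fingers close. It gives the time, the measured TCP pose, the force, the opening and the grip force at its end, in the units of the state.
- ctrl.get_obs(): the state, without advancing time (a new reading comes with each control period).
- ctrl.get_image(name): name is "side" or "top" or "wrist"; returns (picture, depth): 420x560x3 uint8, red, green, blue; 420x560 float32, m along the optical axis (not along the pixel's ray), 0 where there is no reading.
- ctrl.camera_info(name): a dict with "camera_matrix" (3x3 intrinsics, pixels), "rvec" (rotation vector, rad) and "tvec" (3), from world to camera coordinates, as OpenCV has them; the wrist camera has in their place "T_tool_cam" (4x4, takes a point from camera to tool coordinates, whose origin is the TCP and whose axes are the flange's). Camera axes: x right, y down, z forward; pixel columns grow to the right and rows downward; lengths in m; the calibration is good to about 2 mm. A picture is of the moment at which its call begins: read the wrist's pose just before it. camera_info takes no time and is no camera call.
- ctrl.finish_job(): hands the job in; it is judged then, once.
The state is a dict: "t": time; "q": joint angles; "dq": joint speeds; "effort": joint torques, N m; "tool_pos": TCP position; "tool_rot": TCP orientation; "contact_force": force on the tool from outside, world axes, zero at the start; "wrist_torque": the same for the moment, N m; "opening": finger opening in m; "grip_force": force on a finger pad.
Only numpy, scipy, OpenCV 4.12 (cv2) and the standard library are available. Lean on these libraries where they do the work, as an engineer would, in place of code of your own. Each camera call takes 0.05 s, during which the arm holds its last target. There are 200 camera calls.

## Working session

There is one attempt and no reset: what is moved stays moved. The work goes in short steps, Python scripts to look and compute and a tool call to move; the robot and the scene stay as the last step left them, time stands still between calls to the robot, and variables do not carry over. Pictures are saved under pics/ and viewed, at most 10 in all, crops included, and the job is handed in when it is done.

Besides the shell and the picture viewer there is one more tool, called as name([rows], argument=value, ...), one row to a line, values as JSON. jog_arm: Moves the arm, as the interface text tells. Shifts and turns lie within -1 to 1; 1 stands for 0.02 m of shift or 45 degrees of turn. Its arguments: {"type":"object","properties":{"plan":{"type":"array"},"grip_force":{"type":"number"}},"required":["plan"]}

```bash
ls; mkdir -p pics
cat > h.py <<'E'
import numpy as np, cv2
from station import ctrl
from scipy.spatial.transform import Rotation as R
def grab(n):
    o=ctrl.get_obs(); im,d=ctrl.get_image(n); ci=ctrl.camera_info(n); K=np.array(ci["camera_matrix"])
    if n=="wrist":
        T=np.eye(4);T[:3,:3]=R.from_rotvec(o["tool_rot"]).as_matrix();T[:3,3]=o["tool_pos"]
        T=T@np.array(ci["T_tool_cam"])
    else:
        M=np.eye(4);M[:3,:3]=R.from_rotvec(np.ravel(ci["rvec"])).as_matrix();M[:3,3]=np.ravel(ci["tvec"]);T=np.linalg.inv(M)
    return im,d,K,T
def save(im,f): cv2.imwrite(f,im[:,:,::-1])
def cloud(d,K,T):
    v,u=np.indices(d.shape); P=np.stack([(u-K[0,2])/K[0,0]*d,(v-K[1,2])/K[1,1]*d,d],-1)
    P=P@T[:3,:3].T+T[:3,3]; P[d==0]=np.nan; return P
def ray(u,v,z,K,T):
    r=T[:3,:3]@np.array([(u-K[0,2])/K[0,0],(v-K[1,2])/K[1,1],1]); return T[:3,3]+r*(z-T[2,3])/r[2]
E
python3 - <<'E'
from h import *
for n in("top","side"):
    im,d,K,T=grab(n); save(im,f"pics/{n}0.png"); np.savez(f"{n}0.npz",im=im,d=d,K=K,T=T); print(n,T.round(3),K[0,0],d.min(),d.max())
o=ctrl.get_obs(); print(o)
E
```

```text
pics
top [[ 0.009 -0.997  0.071  0.448]
 [-1.    -0.011 -0.023  0.072]
 [ 0.023 -0.071 -0.997  1.082]
 [ 0.     0.     0.     1.   ]] 392.8317070900916 0.0 1.8851455
side [[ 1.    -0.021  0.016  0.503]
 [-0.023 -0.404  0.914 -1.079]
 [-0.012 -0.914 -0.405  0.59 ]
 [ 0.     0.     0.     1.   ]] 456.2740528381519 0.0 2.5184186
{'t': 0.1, 'q': array([-1.36597383e+00,  5.32613442e-02,  1.61416004e+00, -1.29094792e-05,
        1.47600644e+00, -1.18983010e-01]), 'dq': array([-1.08213919e-03, -5.43051491e-04, -2.47374376e-03,  6.96001497e-04,
        7.54701537e-06,  1.51841428e-03]), 'effort': array([ 1.39055282e-03, -3.94901454e+01, -3.71363604e+01, -7.67327492e-05,
        3.87750420e-03,  2.88086278e-05]), 'tool_pos': array([ 0.19875129, -0.59195837,  0.23020225]), 'tool_rot': array([-3.09869875e+00, -5.06119769e-01,  1.43768461e-04]), 'contact_force': array([-0.21328967, -0.69923269, -0.67753162]), 'wrist_torque': array([-0.00099862, -0.00873954, -0.00281348]), 'grip_force': 0.0, 'opening': 0.0851597802186458}
```

View pics/top0.png

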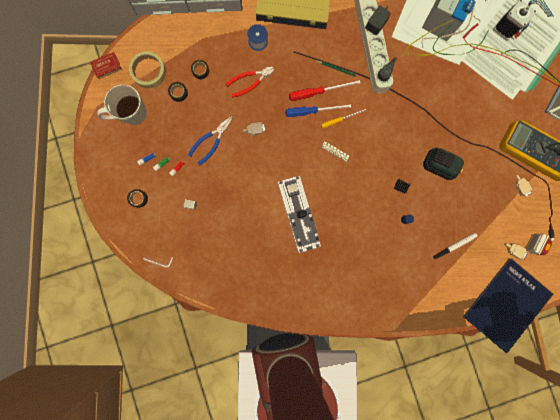

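View pics/side0.png

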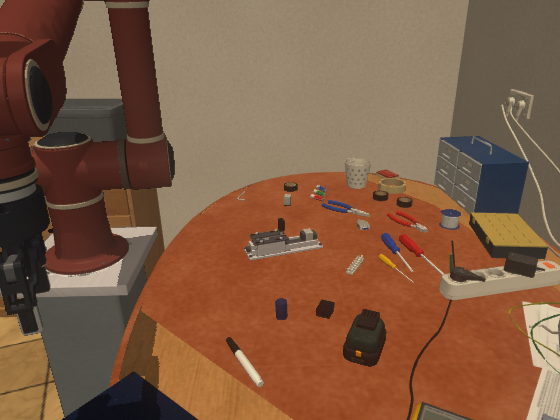

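The top view shows the track from (290,180) to (310,248), with the handle near (303,213). The relay is at (190,204), the hex key at (160,262), tape at (137,198), heat sink at (402,186) and capacitor at (408,219).

Run:
```python
from h import *
A=np.load("top0.npz");B=np.load("side0.npz")
a=cv2.resize(A["im"][165:260,265:335],None,fx=5,fy=5,interpolation=cv2.INTER_CUBIC)
b=cv2.resize(B["im"][205:265,235:330],None,fx=4.5,fy=4.5,interpolation=cv2.INTER_CUBIC)
c=np.zeros((max(a.shape[0],b.shape[0]),a.shape[1]+b.shape[1],3),np.uint8);c[:a.shape[0],:a.shape[1]]=a;c[:b.shape[0],a.shape[1]:]=b
save(c,"pics/crop.png");print(a.shape,b.shape)
K,T=A["K"],A["T"]
P=cloud(A["d"],K,T)
m=(P[...,2]>.006)&(P[...,2]<.12)&(A["d"]>0)
n,l,s,ce=cv2.connectedComponentsWithStats(m.astype(np.uint8))
for i in range(1,n):
    if s[i,4]>15:
        q=P[l==i]; print(s[i],ce[i].round(1),np.median(q,0).round(3),np.percentile(q[:,2],95).round(3))
```

```text
(475, 350, 3) (270, 428, 3)
[ 128    0  115   15 1394] [183.5   5.9] [1.092 0.329 0.035] 0.066
[ 256    0   74   29 1758] [294.1  11.7] [1.081 0.016 0.038] 0.042
[ 354    0   43   93 2232] [375.1  43.1] [ 1.002 -0.204  0.042] 0.078
[ 406    0   72   54 1501] [446.6  18.6] [ 1.049 -0.39   0.082] 0.112
[ 492    0   62   40 1086] [517.7  18.7] [ 1.057 -0.586  0.063] 0.089
[400  15  12  17  66] [404.5  23.4] [ 1.07  -0.299  0.008] 0.013
[458  23 102  98 777] [525.9  74.2] [ 0.909 -0.642  0.035] 0.089
[247  24  21  25 394] [257.3  35.3] [1.01  0.12  0.042] 0.046
[129  51  37  37 578] [146.8  68.6] [0.919 0.424 0.023] 0.028
[ 90  52  32  27 509] [105.2  64.8] [0.928 0.539 0.019] 0.022
[458  52   9   9  25] [462.1  57.2] [ 0.973 -0.464  0.007] 0.009
[191  60  18  19 179] [199.5  68.5] [0.923 0.28  0.018] 0.022
[333  65   6   5  17] [335.3  67.3] [ 0.938 -0.1    0.008] 0.012
[225  66  49  32 434] [249.1  79.7] [0.901 0.142 0.012] 0.016
[340  67   6   5  16] [342.2  69.4] [ 0.932 -0.12   0.007] 0.009
[288  80  73  21 403] [313.1  91.2] [ 0.862 -0.025  0.02 ] 0.027
[168  82  20  20 209] [177.5
[... 884 characters left out ...]
4   77 1698] [299.2 213.9] [0.517 0.002 0.034] 0.05
[394 178  17  15 139] [402.1 185.3] [ 0.604 -0.285  0.016] 0.023
[127 189  21  19 203] [136.5 197.8] [0.561 0.44  0.018] 0.022
[184 199  13  11 102] [190.  203.9] [0.544 0.292 0.035] 0.039
[401 214  14  10 109] [407.3 218.6] [ 0.511 -0.29   0.038] 0.042
[528 224  27  31 426] [540.7 243. ] [ 0.449 -0.654  0.032] 0.037
[433 233  45  26 268] [454.9 245.5] [ 0.441 -0.429  0.014] 0.018
[505 243  22  16 207] [516.8 250.2] [ 0.429 -0.6    0.014] 0.017
[ 465  258   89   95 4076] [508.7 305.2] [ 0.279 -0.574  0.01 ] 0.013
[322 379  16  41 326] [329.7 398.5] [ 0.034 -0.085  0.012] 0.016
[257 398  11  22 147] [261.1 410.7] [-0.     0.097  0.012] 0.016
```

View pics/crop.png

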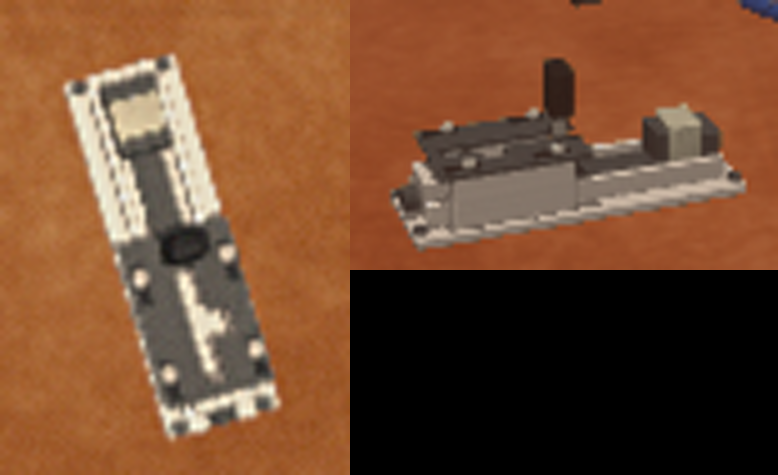

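The crop shows the front stop and front relay at the far end (135,115) and the handle upright at (185,245). The gate's slot runs towards the robot, and its pocket is on the right side, near crop (215,322), which is px (308,229).

Run:
```python
from h import *
A=np.load("top0.npz");K,T=A["K"],A["T"]
f=lambda u,v,z: ray(265+u/5-.4,165+v/5-.4,z,K,T)
c=np.array([f(67,88,.003),f(175,57,.003),f(277,405,.003),f(170,437,.003)])
print(c.round(4)); F=(c[0]+c[1])/2;B=(c[2]+c[3])/2;ux=(B-F)/np.linalg.norm(B-F)
print(np.linalg.norm(B-F),np.linalg.norm(c[1]-c[0]),ux,np.degrees(np.arctan2(ux[1],ux[0])))
uy=np.array([-ux[1],ux[0],0]);O=(F+B)/2-.08*ux   # outline from -22? to 182
print("O",O)
def tr(p): return ((p-O)@ux).round(4),((p-O)@uy).round(4)
print("knob",f(185,245,.09),tr(f(185,245,.09)),"pocket",tr(f(215,320,.045)),"relay top",tr(f(137,115,.043)))
m=(np.ptp(A["im"].astype(int),axis=2)<45)&(A["im"].min(2)>90); m[:195]=0;m[213:]=0;m[:,:180]=0;m[:,202:]=0
cn=max(cv2.findContours(m.astype(np.uint8),0,2)[0],key=cv2.contourArea);print(cv2.minAreaRect(cn))
print(ray(190,204,.035,K,T))
```

```text
[[ 6.101e-01  5.810e-02  3.000e-03]
 [ 6.282e-01 -1.700e-03  3.000e-03]
 [ 4.361e-01 -5.890e-02  3.000e-03]
 [ 4.181e-01 -2.000e-04  3.000e-03]]
0.20049430679235927 0.06247724682826328 [-0.95763658 -0.28797946  0.        ] -163.26297189840693
O [0.59972909 0.02236101 0.003     ]
knob [ 0.51751413 -0.00139216  0.09      ] (np.float64(0.0856), np.float64(-0.0009)) pocket (np.float64(0.1261), np.float64(0.0072)) relay top (np.float64(0.0097), np.float64(-0.0016))
((191.5, 208.0), (3.0, 0.0), 180.0)
[0.54378042 0.29225435 0.035     ]
```

```bash
cat >> h.py <<'E'
def delta(p,yaw):
    "tool-frame shift (units .02 m) and z turn (units 45deg) to TCP p, tool x at yaw deg, pointing down"
    o=ctrl.get_obs();M=R.from_rotvec(o["tool_rot"]).as_matrix()
    a=np.radians(yaw);G=np.array([[np.cos(a),np.sin(a),0],[np.sin(a),-np.cos(a),0],[0,0,-1]])
    print("t",o["t"],"tcp",o["tool_pos"].round(4),"shift units",(M.T@(np.array(p)-o["tool_pos"])/.02).round(2),"turn",(R.from_matrix(M.T@G).as_rotvec()/(np.pi/4)).round(3),"F",o["contact_force"].round(1),"open",round(o["opening"],4))
E
python3 - <<'E'
from h import *
ci=ctrl.camera_info("wrist");print(np.array(ci["T_tool_cam"]).round(3),ci["camera_matrix"])
delta([.49,-.01,.25],106.7)
E
```

```text
[[-0.    -0.945 -0.326  0.085]
 [ 1.    -0.     0.     0.001]
 [-0.    -0.326  0.945 -0.142]
 [ 0.     0.     0.     1.   ]] [[358.89733571   0.         281.14545752]
 [  0.         358.89733571 206.63846109]
 [  0.           0.           1.        ]]
t 0.1 tcp [ 0.1988 -0.592   0.2302] shift units [ 23.06 -22.95  -0.94] turn [-0.002 -0.002 -1.959] F [-0.2 -0.7 -0.7] open 0.0852
```

jog_arm([
  [1, -1, 0, 0, 0, 0, 1],
  [1, -1, 0, 0, 0, 0, 1],
  [1, -1, 0, 0, 0, 0, 1],
  [1, -1, 0, 0, 0, 0, 1],
  [1, -1, 0, 0, 0, 0, 1],
  [1, -1, 0, 0, 0, 0, 1],
  [1, -1, 0, 0, 0, 0, 1],
  [1, -1, 0, 0, 0, 0, 1],
], grip_force=20)

```text
t: 0.9
tool_pos: [0.2998, -0.3886, 0.2307]
tool_rot: [-3.1, -0.506, 0.0]
contact_force: [-0.2, 0.5, 0.2]
opening: 0.0855
grip_force: 0.0
```

jog_arm([
  [1, -1, 0, 0, 0, 0, 1],
  [1, -1, 0, 0, 0, 0, 1],
  [1, -1, 0, 0, 0, 0, 1],
  [1, -1, 0, 0, 0, 0, 1],
  [1, -1, 0, 0, 0, 0, 1],
  [1, -1, 0, 0, 0, 0, 1],
  [1, -1, 0, 0, 0, 0, 1],
  [1, -1, 0, 0, 0, 0, 1],
])

```text
t: 1.7
tool_pos: [0.4005, -0.1861, 0.2309]
tool_rot: [-3.1, -0.506, 0.001]
contact_force: [-0.0, 0.2, -0.3]
opening: 0.0853
grip_force: 0.0
```

jog_arm([
  [1, -1, 0, 0, 0, 0, 1],
  [1, -1, 0, 0, 0, 0, 1],
  [1, -1, 0, 0, 0, 0, 1],
  [1, -1, 0, 0, 0, 0, 1],
  [1, -1, 0, 0, 0, 0, 1],
  [1, -1, -0.5, 0, 0, 0, 1],
  [1, -1, -0.5, 0, 0, 0, 1],
  [0, 0, 0, 0, 0, -0.19, 1],
])

```text
t: 2.5
tool_pos: [0.4898, -0.0077, 0.2525]
tool_rot: [-3.051, -0.747, -0.003]
contact_force: [0.0, -0.2, -0.6]
opening: 0.0854
grip_force: 0.0
```

jog_arm([
  [0, 0, 0, 0, 0, -0.19, 1],
  [0, 0, 0, 0, 0, -0.19, 1],
  [0, 0, 0, 0, 0, -0.19, 1],
  [0, 0, 0, 0, 0, -0.19, 1],
  [0, 0, 0, 0, 0, -0.19, 1],
  [0, 0, 0, 0, 0, -0.19, 1],
  [0, 0, 0, 0, 0, -0.19, 1],
  [0, 0, 0, 0, 0, -0.19, 1],
])

```text
t: 3.3
tool_pos: [0.4882, -0.01, 0.2507]
tool_rot: [-2.104, -2.331, 0.001]
contact_force: [-0.3, 0.2, 0.2]
opening: 0.0855
grip_force: 0.0
```

jog_arm([
  [0, 0, 0, 0, 0, -0.19, 1],
  [0, 0, 0, 0, 0, -0.06, 1],
  [0, 0, 0, 0, 0, 0, 1],
])

```text
t: 3.6
tool_pos: [0.4883, -0.01, 0.2508]
tool_rot: [-1.874, -2.52, 0.001]
contact_force: [0.0, 1.0, 0.2]
opening: 0.0857
grip_force: 0.0
```

Run:
```python
from h import *
delta([.49,-.01,.25],106.7)
im,d,K,T=grab("wrist"); save(im,"pics/w1.png"); np.savez("w1.npz",im=im,d=d,K=K,T=T)
```

```text
t 3.6 tcp [ 0.4883 -0.01    0.2508] shift units [-0.02  0.08  0.04] turn [-0.001 -0.001  0.001] F [0.  1.  0.2] open 0.0857
```

View pics/w1.png

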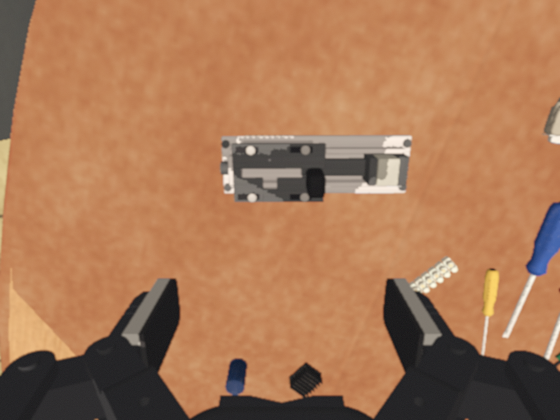

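The wrist view shows the track straight along the image: gate at (235-325,145-200), knob at (316,182) and front relay at (390,172). I'll enlarge the gate.

Run:
```python
from h import *
A=np.load("w1.npz");im=A["im"][125:210,210:420];c=cv2.resize(im,None,fx=3.8,fy=3.8,interpolation=cv2.INTER_CUBIC)
save(np.clip(c.astype(float)*1.6,0,255).astype(np.uint8),"pics/w1c.png")
```

```text
(no output)
```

View pics/w1c.png

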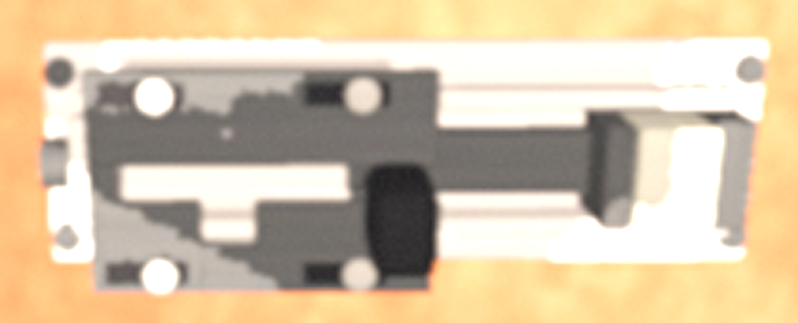

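The enlarged view shows the pocket at crop x 200–256, image columns 262.6–277.4. The knob is at crop 368–437.

Run:
```python
from h import *
A=np.load("w1.npz");K,T=A["K"],A["T"]
f=lambda u,v,z: ray(210+(u+.5)/3.8-.5,125+(v+.5)/3.8-.5,z,K,T)
c=np.array([f(45,42,.003),f(768,38,.003),f(750,260,.003),f(53,262,.003)]);print(c.round(4))
F=(c[1]+c[2])/2;B=(c[0]+c[3])/2;print(np.linalg.norm(F-B),np.linalg.norm(c[0]-c[3]),np.linalg.norm(c[1]-c[2]))
ux=(B-F)/np.linalg.norm(B-F);print(np.degrees(np.arctan2(ux[1],ux[0])))
uy=np.array([-ux[1],ux[0],0])
O=(F+B)/2-.08*ux;print("O",O)
tr=lambda p:[((p-O)@ux).round(4),((p-O)@uy).round(4)]
print("pocket edges",tr(f(200,225,.045)),tr(f(256,225,.045)),"mid",f(228,225,.045))
print("slot",tr(f(122,183,.045)),"width",tr(f(160,166,.045)),tr(f(160,198,.045)))
print("stem/knob top edges",tr(f(368,185,.09)),tr(f(437,185,.09)),f(402,185,.09)); print("relay face",tr(f(672,160,.043)),"stop",tr(f(722,160,.043)))
print("gate",tr(f(85,75,.045)),tr(f(438,70,.045)),tr(f(430,290,.045)),tr(f(97,290,.045)))
# knob by depth
P=cloud(A["d"],K,T);m=(P[...,2]>.07)&(P[...,2]<.1);m[:130]=0;m[210:]=0;q=P[m];print(len(q),q.mean(0),tr(np.median(q,0)),tr(q.min(0)))
```

```text
[[ 4.194e-01  3.000e-04  3.000e-03]
 [ 6.149e-01  6.030e-02  3.000e-03]
 [ 6.361e-01 -1.800e-03  3.000e-03]
 [ 4.370e-01 -6.240e-02  3.000e-03]]
0.20630325594261514 0.06508587451432662 0.06560341482894093
-163.01446870380698
O [0.6033813  0.02245167 0.003     ]
pocket edges [np.float64(0.1374), np.float64(0.0097)] [np.float64(0.1226), np.float64(0.0098)] mid [ 0.48193026 -0.0248246   0.045     ]
slot [np.float64(0.1575), np.float64(-0.0017)] width [np.float64(0.1474), np.float64(-0.0062)] [np.float64(0.1477), np.float64(0.0023)]
stem/knob top edges [np.float64(0.0964), np.float64(-0.012)] [np.float64(0.0807), np.float64(-0.0119)] [0.51510909 0.00796423 0.09      ]
relay face [np.float64(0.0137), np.float64(-0.0068)] stop [np.float64(0.0007), np.float64(-0.0068)]
gate [np.float64(0.1658), np.float64(-0.03)] [np.float64(0.076), np.float64(-0.0308)] [np.float64(0.076), np.float64(0.028)] [np.float64(0.1654), np.float64(0.0276)]
491 [ 0.51901729 -0.00133683  0.08667575] [np.float64(0.0877), np.float64(-0.0024)] [np.float64(0.0992), np.float64(0.0079)]
```

Run:
```python
from h import *
delta([.518,-.0015,.056],106.8)
```

```text
t 3.65 tcp [ 0.4884 -0.01    0.2509] shift units [-0.02  1.55  9.74] turn [-0.001 -0.    -0.002] F [-1.3  0.5 -0.4] open 0.085
```

jog_arm([
  [0, 0.8, 1, 0, 0, 0, 1],
  [0, 0.75, 1, 0, 0, 0, 1],
  [0, 0, 1, 0, 0, 0, 1],
  [0, 0, 1, 0, 0, 0, 1],
  [0, 0, 1, 0, 0, 0, 1],
  [0, 0, 1, 0, 0, 0, 1],
  [0, 0, 1, 0, 0, 0, 1],
  [0, 0, 1, 0, 0, 0, 1],
])

```text
t: 4.45
tool_pos: [0.5181, -0.0011, 0.0903]
tool_rot: [-1.876, -2.52, 0.0]
contact_force: [0.7, 0.5, -0.5]
opening: 0.0855
grip_force: 0.0
```

jog_arm([
  [0, 0, 1, 0, 0, 0, 1],
  [0, 0, 0.74, 0, 0, 0, 1],
  [0, 0, 0, 0, 0, 0, 1],
  [0, 0, 0, 0, 0, 0, 0],
  [0, 0, 0, 0, 0, 0, -0.4],
  [0, 0, 0, 0, 0, 0, -0.4],
  [0, 0, 0, 0, 0, 0, -0.4],
])

```text
t: 5.15
tool_pos: [0.519, -0.0012, 0.0575]
tool_rot: [1.873, 2.52, 0.001]
contact_force: [0.5, 0.8, -0.5]
opening: 0.028
grip_force: 0.0
```

Run:
```python
from h import *
delta([.518,-.0015,.056],106.8)
im,d,K,T=grab("wrist"); save(im,"pics/w2.png"); np.savez("w2.npz",im=im,d=d,K=K,T=T)
```

```text
t 5.15 tcp [ 0.519  -0.0012  0.0575] shift units [ 0.   -0.05  0.07] turn [ 0.002  0.001 -0.001] F [ 0.5  0.8 -0.5] open 0.028
```

View pics/w2.png

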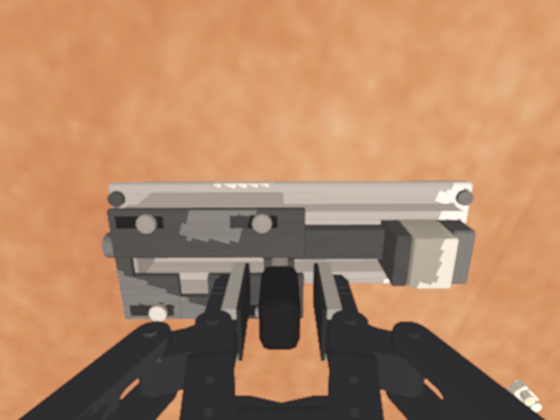

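The knob at (280,308) sits centred between the pads at 240 and 320. I'll close lightly.

jog_arm([
  [0, 0, 0, 0, 0, 0, -0.6],
  [0, 0, 0, 0, 0, 0, -0.7],
  [0, 0, 0, 0, 0, 0, -0.75],
  [0, 0, 0, 0, 0, 0, -0.75],
], grip_force=20)

```text
t: 5.6
tool_pos: [0.5182, -0.0012, 0.0569]
tool_rot: [-1.874, -2.521, 0.001]
contact_force: [-3.7, -1.1, 5.6]
opening: 0.0156
grip_force: 22.0
```

jog_arm([
  [0, -0.25, 0, 0, 0, 0, -0.75],
  [0, -0.25, 0, 0, 0, 0, -0.75],
  [0, -0.25, 0, 0, 0, 0, -0.75],
  [0, -0.25, 0, 0, 0, 0, -0.75],
  [0, -0.25, 0, 0, 0, 0, -0.75],
  [0, -0.25, 0, 0, 0, 0, -0.75],
  [0, -0.25, 0, 0, 0, 0, -0.75],
  [0, 0, 0, 0, 0, 0, -0.75],
])

```text
t: 6.4
tool_pos: [0.4873, -0.0107, 0.057]
tool_rot: [1.871, 2.516, 0.01]
contact_force: [10.1, 3.6, -4.3]
opening: 0.0159
grip_force: 20.8
```

Run:
```python
from h import *
p=np.array([.5182,-.0012]);u=np.array([-.957,-.2895]);delta([*(p+.041*u),.057],106.8)
o=ctrl.get_obs();M=R.from_rotvec(o["tool_rot"]).as_matrix();print("Ftool",(M.T@o["contact_force"]).round(1),"pulled",(o["tool_pos"][:2]-p)@u)
```

```text
t 6.4 tcp [ 0.4873 -0.0107  0.057 ] shift units [ 0.   -0.43 -0.  ] turn [ 0.011  0.001 -0.002] F [10.1  3.6 -4.3] open 0.0159
Ftool [ 0.6 10.7  4.4] pulled 0.03234189428290068
```

jog_arm([
  [0, -0.22, 0, 0, 0, 0, -0.75],
  [0, -0.22, 0, 0, 0, 0, -0.75],
  [0, 0, 0, 0, 0, 0, -0.75],
  [-0.1, 0, 0, 0, 0, 0, -0.75],
  [0, 0, 0, 0, 0, 0, -0.75],
])

```text
t: 6.9
tool_pos: [0.4797, -0.0145, 0.057]
tool_rot: [1.872, 2.517, 0.012]
contact_force: [9.6, 5.4, -4.5]
opening: 0.0154
grip_force: 21.0
```

```bash
cat > s.py <<'E'
from h import *
p=np.array([.5182,-.0012]);u=np.array([-.957,-.2895]);w=np.array([.2895,-.957])
o=ctrl.get_obs();M=R.from_rotvec(o["tool_rot"]).as_matrix();q=o["tool_pos"][:2]-p
print("t",round(o["t"],2),"Ftool",(M.T@o["contact_force"]).round(1),"pulled",(q@u).round(4),"y",(q@w).round(4),"z",o["tool_pos"][2].round(4),"open",round(o["opening"],4),"tq",(M.T@o["wrist_torque"]).round(2))
E
python3 s.py
```

```text
t 6.9 Ftool [ 2.4 10.8  4.6] pulled 0.0407 y 0.0016 z 0.057 open 0.0154 tq [-1.63  0.58 -0.13]
```

jog_arm([
  [-0.1, 0, 0, 0, 0, 0, -0.75],
  [0, 0, 0, 0, 0, 0, -0.75],
])

```text
t: 7.1
tool_pos: [0.4803, -0.0163, 0.0571]
tool_rot: [1.872, 2.517, 0.012]
contact_force: [10.1, 5.3, -3.6]
opening: 0.0159
grip_force: 20.9
```

```bash
python3 s.py
```

```text
t 7.1 Ftool [ 2.2 11.2  3.7] pulled 0.0406 y 0.0035 z 0.0571 open 0.0159 tq [-1.59  0.53 -0.12]
```

jog_arm([
  [-0.1, 0, 0, 0, 0, 0, -0.75],
  [0, 0, 0, 0, 0, 0, -0.75],
])

```text
t: 7.3
tool_pos: [0.4809, -0.0182, 0.0571]
tool_rot: [1.872, 2.517, 0.012]
contact_force: [9.4, 5.7, -4.0]
opening: 0.0157
grip_force: 20.8
```

```bash
python3 s.py
```

```text
t 7.3 Ftool [ 2.7 10.6  4. ] pulled 0.0406 y 0.0054 z 0.0571 open 0.0157 tq [-1.61  0.63 -0.11]
```

jog_arm([
  [-0.15, 0, 0.02, 0, 0, 0, -0.75],
  [-0.15, 0, 0.03, 0, 0, 0, -0.75],
  [-0.15, 0, 0.04, 0, 0, 0, -0.75],
  [0, 0, 0, 0, 0, 0, -0.75],
])

```text
t: 7.7
tool_pos: [0.4841, -0.0272, 0.056]
tool_rot: [1.872, 2.516, 0.012]
contact_force: [9.2, 6.0, -1.8]
opening: 0.0155
grip_force: 21.1
```

```bash
python3 s.py
```

```text
t 7.7 Ftool [ 3.1 10.6  1.9] pulled 0.0401 y 0.015 z 0.056 open 0.0155 tq [-1.53  0.52 -0.02]
```

jog_arm([
  [-0.1, 0, 0.03, 0, 0, 0, -0.75],
  [-0.05, 0, 0.02, 0, 0, 0, -0.75],
  [0, 0, 0, 0, 0, 0, -0.75],
])

```text
t: 8.0
tool_pos: [0.485, -0.0299, 0.0552]
tool_rot: [1.872, 2.516, 0.012]
contact_force: [8.3, 6.0, 0.5]
opening: 0.0157
grip_force: 21.3
```

```bash
python3 s.py;  python3 - <<'E'
from h import *
im,d,K,T=grab("wrist"); save(im[120:,60:500],"pics/w3.png"); np.savez("w3.npz",im=im,d=d,K=K,T=T)
E
```

```text
t 8.0 Ftool [ 3.3  9.7 -0.4] pulled 0.0401 y 0.0178 z 0.0552 open 0.0157 tq [-1.42  0.62 -0.06]
```

View pics/w3.png

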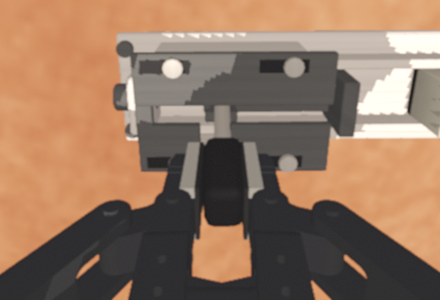

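The picture shows the stem tipped into the pocket at (222,125), with the follower drawn back to (345,105). Next I'll ease it forward onto the pocket's front edge.

jog_arm([
  [0, 0.08, 0, 0, 0, 0, -0.75],
  [0, 0.08, 0, 0, 0, 0, -0.75],
  [0, 0.08, 0, 0, 0, 0, -0.75],
  [0, 0, 0, 0, 0, 0, -0.75],
])

```text
t: 8.45
tool_pos: [0.4859, -0.0299, 0.0551]
tool_rot: [-1.873, -2.521, 0.002]
contact_force: [-7.8, -0.6, 12.8]
opening: 0.0158
grip_force: 23.1
```

```bash
python3 s.py
```

```text
t 8.45 Ftool [  1.7  -7.7 -12.8] pulled 0.0393 y 0.0181 z 0.0551 open 0.0158 tq [ 1.    0.44 -0.09]
```

jog_arm([
  [0, -0.1, 0, 0, 0, 0, -0.75],
  [0, 0, 0, 0, 0, 0, -0.7],
  [0, 0, 0, 0, 0, 0, -0.6],
  [0, 0, 0, 0, 0, 0, -0.5],
  [0, 0, 0, 0, 0, 0, -0.4],
])

```text
t: 8.95
tool_pos: [0.4835, -0.0301, 0.053]
tool_rot: [-1.873, -2.52, 0.001]
contact_force: [1.0, 0.4, -0.0]
opening: 0.0256
grip_force: 0.0
```

```bash
python3 s.py
```

```text
t 8.95 Ftool [0.1 1.1 0. ] pulled 0.0416 y 0.0176 z 0.053 open 0.0256 tq [-0.07  0.03 -0.02]
```

jog_arm([
  [0, 0, -0.4, 0, 0, 0, -0.3],
  [0, 0, -0.8, 0, 0, 0, -0.3],
  [0, 0, -1, 0, 0, 0, -0.3],
  [0, 0, -1, 0, 0, 0, -0.3],
  [0.5, 0.5, -1, 0, 0, 0, 0],
  [1, 0.6, -1, 0, 0, 0, 0],
  [1, 0.6, -1, 0, 0, 0, 0.2],
  [1, 0.6, -1, 0, 0, 0, 0.2],
])

```text
t: 9.75
tool_pos: [0.508, 0.0508, 0.1989]
tool_rot: [1.875, 2.521, 0.0]
contact_force: [0.7, 0.6, -0.7]
opening: 0.0509
grip_force: 0.0
```

jog_arm([
  [1, 0.6, 0, 0, 0, 0, 0.2],
  [1, 0.6, 0, 0, 0, 0, 0.2],
  [1, 0.6, 0, 0, 0, 0, 0.2],
  [1, 0.6, 0, 0, 0, 0, 0.2],
  [1, 0.6, 0, 0, 0, 0, 0.2],
  [1, 0.6, 0, 0, 0, 0, 0.2],
  [1, 0.6, 0, 0, 0, 0, 0.2],
  [1, 0.6, 0, 0, 0, 0, 0.2],
])

```text
t: 10.55
tool_pos: [0.5539, 0.2319, 0.1979]
tool_rot: [-1.874, -2.521, 0.0]
contact_force: [-0.5, 0.1, 0.5]
opening: 0.0518
grip_force: 0.0
```

jog_arm([
  [1, 0.4, 0, 0, 0, 0, 0.2],
  [1, 0, 0, 0, 0, 0, 0.2],
  [0, 0, 0, 0, 0, 0, 0.2],
  [0, 0, 0, 0, 0, 0, 0.2],
])

```text
t: 10.95
tool_pos: [0.5499, 0.2715, 0.1978]
tool_rot: [1.873, 2.522, -0.001]
contact_force: [0.4, -0.3, 0.6]
opening: 0.0513
grip_force: 0.0
```

```bash
python3 s.py;  python3 - <<'E'
from h import *
im,d,K,T=grab("wrist"); save(im,"pics/w4.png"); np.savez("w4.npz",im=im,d=d,K=K,T=T)
P=cloud(d,K,T); near=(np.hypot(P[...,0]-.544,P[...,1]-.292)<.035)&(d>0)
m=near&(P[...,2]>.031)&(P[...,2]<.045); q=P[m]; print(m.sum(),np.argwhere(m).mean(0))
c,(w,h),a=cv2.minAreaRect((q[:,:2]*1000).astype(np.float32)); print("top cloud",c,w,h,a,np.median(q[:,2]))
bx=cv2.boxPoints((c,(w,h),a));print(bx)
im2,d2,K2,T2=grab("top")
E
```

```text
t 10.95 Ftool [-0.4  0.3 -0.6] pulled -0.1093 y -0.2518 z 0.1978 open 0.0513 tq [ 0.03 -0.02  0.01]
778 [155.88303342 284.04241645]
top cloud (546.86083984375, 295.1182556152344) 27.30874252319336 21.27618980407715 79.9072494506836 0.03441407114139944
[[533.99457 283.53943]
 [554.94147 279.8109 ]
 [559.7271  306.69708]
 [538.7802  310.4256 ]]
```

View pics/w4.png

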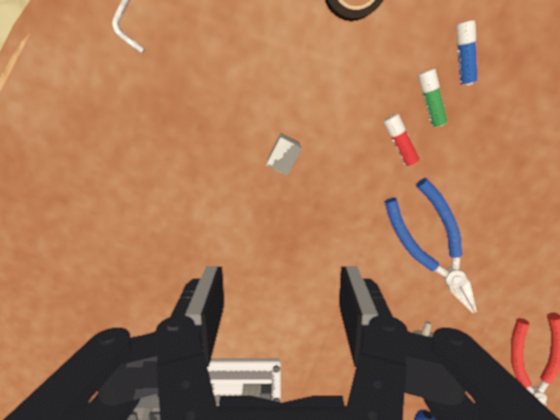

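The relay appears at pixel (284,156), turned. I'll rotate the tool to match it before descending.

jog_arm([
  [0, 0, 0, 0, 0, -0.19, 0.2],
  [0, 0, 0, 0, 0, -0.19, 0.2],
  [0, 0, 0, 0, 0, -0.19, 0.2],
  [0, 0, 0, 0, 0, -0.19, 0.2],
  [0, 0, 0, 0, 0, -0.19, 0.2],
  [0, 0, 0, 0, 0, -0.19, 0.2],
  [0, 0, 0, 0, 0, -0.19, 0.2],
  [0, 0, 0, 0, 0, -0.07, 0.2],
])

```text
t: 11.85
tool_pos: [0.5503, 0.2705, 0.1978]
tool_rot: [0.277, 3.129, -0.0]
contact_force: [0.9, -0.3, 0.6]
opening: 0.0514
grip_force: 0.0
```

Run:
```python
from h import *
delta([.5465,.2948,.1],169.9)
im,d,K,T=grab("wrist"); P=cloud(d,K,T); near=(np.hypot(P[...,0]-.544,P[...,1]-.292)<.035)&(d>0)
m=near&(P[...,2]>.031)&(P[...,2]<.045); q=P[m]; c,(w,h),a=cv2.minAreaRect((q[:,:2]*1000).astype(np.float32)); print("top cloud",c,w,h,a,np.median(q[:,2]))
```

```text
t 11.85 tcp [0.5503 0.2705 0.1978] shift units [0.4  1.16 4.89] turn [-0.  0. -0.] F [ 0.9 -0.3  0.6] open 0.0514
top cloud (546.1278076171875, 295.3246765136719) 27.083580017089844 20.947370529174805 79.95013427734375 0.034382360205525236
```

jog_arm([
  [0.41, 0.6, 1, 0, 0, 0, 0.2],
  [0, 0.57, 1, 0, 0, 0, 0.2],
  [0, 0, 1, 0, 0, 0, 0.2],
  [0, 0, 1, 0, 0, 0, 0.2],
  [0, 0, 1, 0, 0, 0, 0.2],
  [0, 0, 1, 0, 0, 0, 0.2],
  [0, 0, 0, 0, 0, 0, 0.2],
])

```text
t: 12.6
tool_pos: [0.5439, 0.2944, 0.0741]
tool_rot: [-0.283, -3.123, 0.005]
contact_force: [-0.4, -1.1, -0.5]
opening: 0.0514
grip_force: 0.0
```

jog_arm([
  [0, 0, 1, 0, 0, 0, 0.2],
  [0, 0, 1, 0, 0, 0, 0.2],
  [0, 0, 0.6, 0, 0, 0, 0.2],
  [0, 0, 0.44, 0, 0, 0, 0.2],
  [0, 0, 0, 0, 0, 0, 0],
  [0, 0, 0, 0, 0, 0, -0.2],
  [0, 0, 0, 0, 0, 0, -0.4],
  [0, 0, 0, 0, 0, 0, -0.45],
])

```text
t: 13.4
tool_pos: [0.547, 0.2965, 0.0182]
tool_rot: [0.28, 3.127, 0.002]
contact_force: [-0.1, 0.4, 1.9]
opening: 0.027
grip_force: 22.0
```

jog_arm([
  [0, 0, 0, 0, 0, 0, -0.45],
  [0, 0, 0, 0, 0, 0, -0.45],
])

```text
t: 13.6
tool_pos: [0.547, 0.2965, 0.0181]
tool_rot: [0.28, 3.127, 0.001]
contact_force: [-0.1, -0.5, 4.8]
opening: 0.0272
grip_force: 22.3
```

```bash
python3 s.py; python3 -c "
from h import *
delta([.5463,.2950,.017],169.9)"
```

```text
t 13.6 Ftool [ 0.  -0.5 -4.8] pulled -0.1137 y -0.2765 z 0.0181 open 0.0272 tq [-0.03 -0.03  0.03]
t 13.6 tcp [0.547  0.2965 0.0181] shift units [ 0.02 -0.08  0.06] turn [ 0.001  0.002 -0.003] F [-0.1 -0.5  4.8] open 0.0272
```

jog_arm([
  [0, 0, -0.3, 0, 0, 0, -0.45],
  [0, 0, -1, 0, 0, 0, -0.45],
  [0, 0, -1, 0, 0, -0.15, -0.45],
  [0, 0, -1, 0, 0, -0.15, -0.45],
  [0, 0, -1, 0, 0, -0.15, -0.45],
  [0, 0, -1, 0, 0, -0.15, -0.45],
  [0, 0, -0.7, 0, 0, 0, -0.45],
  [0, -0.5, 0, 0, 0, 0, -0.45],
], grip_force=30)

```text
t: 14.4
tool_pos: [0.5501, 0.2875, 0.1396]
tool_rot: [-0.455, 3.104, 0.002]
contact_force: [0.7, -0.9, -0.1]
opening: 0.0266
grip_force: 30.9
```

jog_arm([
  [0.5, -1, 0, 0, 0, 0, -0.45],
  [0.5, -1, 0, 0, 0, 0, -0.45],
  [0.5, -1, 0, 0, 0, 0, -0.45],
  [0.5, -1, 0, 0, 0, 0, -0.45],
  [0.5, -1, 0, 0, 0, 0, -0.45],
  [0.5, -1, 0, 0, 0, 0, -0.45],
  [0.4, -1, 0, 0, 0, 0, -0.45],
  [0, -1, 0, 0, 0, 0, -0.45],
])

```text
t: 15.2
tool_pos: [0.5284, 0.1121, 0.1351]
tool_rot: [0.453, -3.105, 0.0]
contact_force: [0.9, 0.2, -0.6]
opening: 0.0269
grip_force: 30.9
```

jog_arm([
  [0, -1, 0, 0, 0, 0, -0.45],
  [0, -1, 0, 0, 0, 0, -0.45],
  [0, -1, 0, 0, 0, 0, -0.45],
  [0, -1, 0, 0, 0, 0, -0.45],
  [0, -1, 0, 0, 0, 0, -0.45],
  [0, -0.3, 0, 0, 0, 0, -0.45],
  [0, 0, 0.5, 0, 0, 0, -0.45],
  [0, 0, 0, 0, 0, 0, -0.45],
])

```text
t: 16.0
tool_pos: [0.5588, 0.0127, 0.1243]
tool_rot: [0.456, -3.104, -0.002]
contact_force: [-0.1, 0.1, -0.2]
opening: 0.0266
grip_force: 30.9
```

Run:
```python
from h import *
delta([.5617,.0117,.1],196.9)
im,d,K,T=grab("wrist"); save(im,"pics/w5.png"); np.savez("w5.npz",im=im,d=d,K=K,T=T)
im,d,K,T=grab("top");np.savez("top5.npz",im=im,d=d,K=K,T=T)
```

```text
t 16.0 tcp [0.5588 0.0127 0.1243] shift units [-0.13 -0.09  1.21] turn [ 0.003 -0.005 -0.004] F [-0.1  0.1 -0.2] open 0.0266
```

View pics/w5.png

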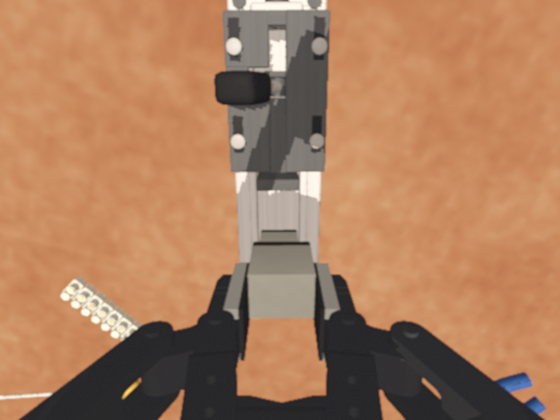

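The wrist view shows the handle holding the follower back, with the black grip at (243,88). The relay is held at (281,280) and the open channel is at columns 240–320, rows 175–240. I'll now measure the sideways centring.

Run:
```python
from h import *
A=np.load("w5.npz");K,T=A["K"],A["T"];g=cv2.cvtColor(A["im"],cv2.COLOR_RGB2GRAY);hsv=cv2.cvtColor(A["im"],cv2.COLOR_RGB2HSV)
o=ctrl.get_obs();tcp=o["tool_pos"];M=R.from_rotvec(o["tool_rot"]).as_matrix()
def tl(u,v,z): return ((ray(u,v,z,K,T)-tcp)@M*1000).round(1)
for r in (200,225): print(r,list(g[r,225:335:1]))
for r in (180,200,220,235):
    s=np.where(hsv[r,200:360,1]<70)[0]+200; print(r,s.min(),s.max())
    print(" outer walls tool y @.022/.003",tl(s.min()-.5,r,.022)[1],tl(s.max()+.5,r,.022)[1])
for a,b in (((234,46),(320,46)),((237.5,141.5),(316.5,141.5))): print("screws",tl(*a,.049),tl(*b,.049))
print("follower front face top",tl(280,178,.04),tl(280,190,.04),"TCP track dist to relay")
P=cloud(A["d"],K,T); Q=(P-tcp)@M
m=(np.abs(Q[...,1])<.02)&(np.abs(Q[...,0])<.03)&(Q[...,2]<-.01)&(Q[...,2]>-.022);q=Q[m];print("held top",len(q),(q.min(0)*1000).round(1),(q.max(0)*1000).round(1),np.percentile(q,[3,97],axis=0).round(4))
m=(P[...,2]>.036)&(P[...,2]<.043);m[:170]=0;m[200:]=0;m[:,:230]=0;m[:,330:]=0;q=Q[m];print("follower",len(q),np.percentile(q,[3,97],axis=0).round(4) if len(q) else 0)
```

```text
200 [np.uint8(162), np.uint8(161), np.uint8(162), np.uint8(162), np.uint8(162), np.uint8(161), np.uint8(162), np.uint8(162), np.uint8(162), np.uint8(163), np.uint8(164), np.uint8(165), np.uint8(168), np.uint8(172), np.uint8(175), np.uint8(175), np.uint8(176), np.uint8(179), np.uint8(179), np.uint8(180), np.uint8(179), np.uint8(180), np.uint8(179), np.uint8(179), np.uint8(175), np.uint8(174), np.uint8(178), np.uint8(179), np.uint8(180), np.uint8(179), np.uint8(173), np.uint8(157), np.uint8(151), np.uint8(166), np.uint8(175), np.uint8(177), np.uint8(177), np.uint8(177), np.uint8(179), np.uint8(180), np.uint8(179), np.uint8(176), np.uint8(175), np.uint8(175), np.uint8(179), np.uint8(179), np.uint8(179), np.uint8(177), np.uint8(176), np.uint8(176), np.uint8(174), np.uint8(174), np.uint8(176), np.uint8(179), np.uint8(179), np.uint8(177), np.uint8(177), np.uint8(176), np.uint8(176), np.uint8(176), np.uint8(178), np.uint8(178), np.uint8(178), np.uint8(180), np.uint8(180), np.uint8(181), np.uint8(182), np.uint8(181), np.uint8(179), np.uint8(176), np.uint8(177), np.uint8(177), np.uint8(175), 
[... 2075 characters left out ...]
np.uint8(166), np.uint8(166), np.uint8(165), np.uint8(165), np.uint8(166), np.uint8(166), np.uint8(166), np.uint8(167), np.uint8(167)]
180 235 320
 outer walls tool y @.022/.003 -33.4 27.0
200 237 320
 outer walls tool y @.022/.003 -32.6 27.5
220 238 318
 outer walls tool y @.022/.003 -32.5 26.6
235 239 318
 outer walls tool y @.022/.003 -32.3 26.9
screws [103.2 -26.8  76.9] [103.1  21.   76.9]
screws [ 50.4 -27.   76.7] [50.3 20.7 76.8]
follower front face top [25.4 -1.4 85.7] [17.3 -1.4 85.7] TCP track dist to relay
held top 3928 [-11.9 -20.  -22. ] [ 12.8  19.3 -10. ] [[-0.0079 -0.0171 -0.0204]
 [ 0.0121  0.0164 -0.0111]]
follower 561 [[ 0.017  -0.0164  0.0851]
 [ 0.0247  0.0104  0.0889]]
```

```bash
cat > m.py <<'E'
from h import *
delta([.5617,.0117,.1],196.9)
im,d,K,T=grab("wrist");np.savez("w6.npz",im=im,d=d,K=K,T=T)
X=T@np.linalg.inv(np.array(ctrl.camera_info("wrist")["T_tool_cam"]));tcp,M=X[:3,3],X[:3,:3]
g=cv2.cvtColor(im,cv2.COLOR_RGB2GRAY).astype(int)
tl=lambda u,v,z:((ray(u,v,z,K,T)-tcp)@M*1000).round(1)
for r in (195,205,215,225):
    a=248+g[r,248:266].argmin();b=290+g[r,290:310].argmin();print(r,a,b,tl(a,r,.008),tl(b,r,.008),"mid",(tl(a,r,.008)+tl(b,r,.008))/2)
for r in (260,275,290,305): print(r,[int(x) for x in g[r,238:258]],[int(x) for x in g[r,304:324]])
for u in (249,313): print("relay edge",tl(u,280,tcp[2]+.017))
for c in (270,290): print("follower col",[int(x) for x in g[165:200,c]])
E
python3 m.py
```

```text
t 16.1 tcp [0.5596 0.013  0.1257] shift units [-0.09 -0.09  1.28] turn [ 0.001 -0.003 -0.003] F [-0.4 -0.4  0.2] open 0.0268
195 257 299 [  2.5 -19.  117.7] [  2.5  12.8 117.7] mid [  2.5  -3.1 117.7]
205 257 299 [ -5.5 -19.2 117.6] [ -5.5  12.9 117.7] mid [ -5.5   -3.15 117.65]
215 257 299 [-13.6 -19.4 117.6] [-13.6  13.1 117.7] mid [-13.6   -3.15 117.65]
225 258 299 [-21.9 -18.8 117.6] [-22.   13.2 117.6] mid [-21.95  -2.8  117.6 ]
260 [159, 163, 168, 172, 175, 174, 176, 178, 181, 181, 177, 165, 145, 133, 130, 131, 131, 131, 131, 131] [129, 129, 131, 130, 131, 131, 131, 132, 144, 164, 177, 178, 171, 160, 156, 160, 165, 166, 167, 167]
275 [130, 128, 129, 129, 130, 121, 98, 62, 70, 116, 147, 158, 159, 158, 157, 158, 158, 158, 158, 157] [160, 159, 160, 159, 160, 160, 160, 160, 161, 161, 153, 128, 79, 53, 84, 115, 128, 129, 129, 130]
290 [129, 130, 125, 105, 69, 39, 34, 31, 34, 70, 122, 153, 162, 161, 160, 161, 160, 160, 161, 160] [157, 158, 158, 159, 159, 159, 159, 159, 160, 156, 134, 85, 38, 28, 33, 35, 55, 95, 120, 130]
305 [105, 69, 37, 35, 34, 34, 30, 28, 29, 44, 87, 131, 155, 161, 160, 160, 159, 161, 161, 160] [157, 156, 156, 156, 158, 158, 159, 159, 156, 141, 105, 57, 29, 29, 29, 32, 33, 34, 37, 58]
relay edge [  9.  -13.4 -17. ]
relay edge [  9.  12. -17.]
follower col [69, 68, 70, 70, 70, 67, 59, 58, 58, 57, 58, 60, 64, 70, 73, 72, 74, 75, 74, 72, 72, 73, 86, 134, 178, 200, 214, 213, 196, 182, 177, 178, 178, 179, 179]
follower col [128, 129, 131, 127, 112, 85, 68, 64, 66, 64, 65, 75, 96, 118, 126, 127, 126, 125, 123, 123, 121, 121, 131, 175, 215, 218, 198, 183, 180, 181, 180, 181, 181, 180, 181]
```

jog_arm([
  [-0.09, -0.11, 0.5, 0, 0, 0, -0.45],
  [0, 0, 1, 0, 0, 0, -0.45],
  [0, 0, 0.7, 0, 0, 0, -0.45],
  [0, 0, 0, 0, 0, 0, -0.45],
  [0, 0, 0, 0, 0, 0, -0.45],
])

```text
t: 16.65
tool_pos: [0.5626, 0.0108, 0.0824]
tool_rot: [0.458, -3.107, -0.0]
contact_force: [-0.2, 0.0, 0.8]
opening: 0.0267
grip_force: 30.9
```

Run:
```python
from h import *
delta([.5617,.0117,.1],196.9)
im,d,K,T=grab("wrist");np.savez("w7.npz",im=im,d=d,K=K,T=T)
X=T@np.linalg.inv(np.array(ctrl.camera_info("wrist")["T_tool_cam"]));tcp,M=X[:3,3],X[:3,:3]
g=cv2.cvtColor(im,cv2.COLOR_RGB2GRAY).astype(int)
tl=lambda u,v,z:((ray(u,v,z,K,T)-tcp)@M*1000).round(1)
for r in (150,190,205,215,225,232): print(r,[int(x) for x in g[r,215:345:2]])
print("col",[int(x) for x in g[120:300:2,281]])
P=cloud(d,K,T);Q=(P-tcp)@M*1000
m=(P[...,2]>.034)&(P[...,2]<.043)&(np.abs(Q[...,1])<25)&(Q[...,0]<40)&(Q[...,0]>8);q=Q[m];print("follower",len(q),np.percentile(q,[2,98],axis=0).round(1))
```

```text
t 16.65 tcp [0.5626 0.0108 0.0824] shift units [ 0.03  0.06 -0.88] turn [ 0.001 -0.001 -0.003] F [-0.2  0.   0.8] open 0.0267
150 [153, 152, 153, 154, 143, 160, 216, 222, 224, 224, 224, 224, 223, 206, 117, 122, 127, 92, 77, 79, 79, 80, 78, 78, 80, 80, 78, 79, 78, 71, 77, 80, 80, 80, 78, 79, 78, 79, 76, 101, 130, 133, 131, 113, 80, 81, 81, 82, 81, 81, 80, 80, 78, 83, 130, 154, 154, 153, 153, 154, 154, 152, 118, 132, 166]
190 [166, 167, 168, 170, 171, 171, 172, 172, 182, 227, 243, 212, 182, 184, 183, 183, 177, 178, 183, 182, 170, 111, 61, 64, 62, 64, 62, 61, 61, 63, 64, 60, 64, 64, 69, 69, 68, 67, 68, 68, 68, 69, 66, 68, 65, 65, 98, 217, 252, 251, 246, 235, 248, 250, 250, 250, 252, 252, 236, 186, 169, 170, 168, 168, 168]
205 [160, 161, 163, 162, 162, 163, 162, 163, 163, 158, 177, 179, 182, 183, 183, 183, 183, 179, 183, 184, 177, 117, 93, 96, 94, 94, 98, 121, 126, 127, 128, 129, 128, 128, 129, 130, 129, 128, 129, 127, 125, 128, 127, 127, 124, 120, 137, 231, 252, 251, 245, 230, 247, 250, 250, 251, 252, 248, 216, 173, 171, 170, 170, 170, 170]
215 [165, 165, 165, 165, 166, 167, 166, 166, 1
[... 721 characters left out ...]
1, 157, 164, 181, 181, 182, 183, 179, 180, 182, 181, 179, 177, 179, 182, 181, 179, 179, 181, 182, 184, 185, 184, 181, 181, 173, 143, 175, 183, 183, 169, 175, 182, 184, 184, 186, 184, 174, 167, 169, 168, 167, 166, 165, 164]
col [79, 78, 79, 77, 78, 79, 80, 79, 79, 79, 78, 78, 78, 78, 79, 80, 78, 79, 78, 77, 77, 78, 78, 79, 83, 90, 103, 109, 121, 125, 126, 121, 75, 66, 67, 64, 77, 121, 129, 128, 127, 126, 124, 149, 179, 180, 179, 179, 179, 179, 179, 179, 179, 179, 180, 179, 179, 179, 179, 180, 173, 85, 54, 119, 129, 131, 130, 130, 129, 131, 132, 135, 136, 137, 136, 137, 137, 152, 165, 165, 164, 165, 165, 164, 164, 166, 165, 165, 165, 163]
follower 876 [[ 19.3 -13.7  41.4]
 [ 27.6  13.9  47.9]]
```

jog_arm([
  [0, 0.02, 0.5, 0, 0, 0, -0.45],
  [0, 0, 0.5, 0, 0, 0, -0.45],
  [0, 0, 0.4, 0, 0, 0, -0.45],
  [0, 0, 0.2, 0, 0, 0, -0.45],
  [0, 0, 0, 0, 0, 0, -0.45],
])

```text
t: 17.2
tool_pos: [0.562, 0.0111, 0.0497]
tool_rot: [0.457, -3.106, -0.001]
contact_force: [0.1, 0.1, -1.3]
opening: 0.0268
grip_force: 30.9
```

```bash
python3 s.py
```

```text
t 17.2 Ftool [-0.1  0.   1.3] pulled -0.0454 y 0.0009 z 0.0497 open 0.0268 tq [-0.02  0.04  0.01]
```

jog_arm([
  [0, 0, 0.3, 0, 0, 0, -0.45],
  [0, 0, 0.25, 0, 0, 0, -0.45],
  [0, 0, 0, 0, 0, 0, -0.45],
])

```text
t: 17.5
tool_pos: [0.5622, 0.0111, 0.039]
tool_rot: [0.457, -3.107, -0.001]
contact_force: [0.4, 0.2, -0.8]
opening: 0.0268
grip_force: 30.9
```

```bash
python3 s.py
```

```text
t 17.5 Ftool [-0.4  0.1  0.8] pulled -0.0456 y 0.001 z 0.039 open 0.0268 tq [-0.01  0.07 -0.06]
```

jog_arm([
  [0, 0, 0.15, 0, 0, 0, -0.45],
  [0, 0, 0.15, 0, 0, 0, -0.45],
  [0, 0, 0, 0, 0, 0, -0.45],
])

```text
t: 17.8
tool_pos: [0.5624, 0.011, 0.0334]
tool_rot: [0.457, -3.107, -0.0]
contact_force: [0.6, -0.2, -0.8]
opening: 0.0265
grip_force: 30.9
```

```bash
python3 s.py
```

```text
t 17.8 Ftool [-0.5 -0.4  0.8] pulled -0.0459 y 0.0011 z 0.0334 open 0.0265 tq [0.01 0.02 0.02]
```

jog_arm([
  [0, 0, 0.15, 0, 0, 0, -0.45],
  [0, 0, 0.1, 0, 0, 0, -0.45],
  [0, 0, 0, 0, 0, 0, -0.45],
])

```text
t: 18.1
tool_pos: [0.5625, 0.011, 0.0285]
tool_rot: [0.457, -3.107, -0.0]
contact_force: [0.2, -0.4, 0.0]
opening: 0.0267
grip_force: 30.9
```

```bash
python3 s.py
```

```text
t 18.1 Ftool [-0.1 -0.4 -0. ] pulled -0.0459 y 0.0011 z 0.0285 open 0.0267 tq [0.03 0.01 0.05]
```

Nothing is touching, and about 2 mm remains.

jog_arm([
  [0, 0, 0.08, 0, 0, 0, -0.45],
  [0, 0, 0.04, 0, 0, 0, -0.45],
  [0, 0, 0, 0, 0, 0, -0.45],
])

```text
t: 18.4
tool_pos: [0.5627, 0.011, 0.0263]
tool_rot: [0.458, -3.108, -0.0]
contact_force: [0.6, 0.8, 0.1]
opening: 0.027
grip_force: 30.9
```

```bash
python3 s.py
```

```text
t 18.4 Ftool [-0.8  0.5 -0.1] pulled -0.0461 y 0.0012 z 0.0263 open 0.027 tq [-0.    0.02  0.04]
```

jog_arm([
  [0, 0, 0.03, 0, 0, 0, -0.45],
  [0, 0, 0.02, 0, 0, 0, -0.45],
  [0, 0, 0, 0, 0, 0, -0.45],
])

```text
t: 18.7
tool_pos: [0.563, 0.011, 0.0261]
tool_rot: [0.458, -3.108, -0.0]
contact_force: [-2.8, -0.5, 5.2]
opening: 0.0267
grip_force: 31.6
```

```bash
python3 s.py
```

```text
t 18.7 Ftool [ 2.8  0.3 -5.2] pulled -0.0464 y 0.0013 z 0.0261 open 0.0267 tq [-0.24  0.45  0.06]
```

jog_arm([
  [0, 0, 0, 0, 0, 0, -0.3],
  [0, 0, 0, 0, 0, 0, -0.15],
  [0, 0, 0, 0, 0, 0, -0.15],
  [0, 0, -0.3, 0, 0, 0, -0.15],
  [0, 0, -0.8, 0, 0, 0, -0.15],
  [0, 0, -1, 0, 0, 0, -0.15],
  [0, 0, -1, 0, 0, 0, -0.15],
  [0, 0, -1, 0, 0, 0, -0.15],
])

```text
t: 19.5
tool_pos: [0.5633, 0.0109, 0.1099]
tool_rot: [-0.457, 3.106, -0.001]
contact_force: [0.7, -0.2, 0.2]
opening: 0.0364
grip_force: 0.0
```

jog_arm([
  [0, 0, -1, 0, 0, 0, 0],
  [0, 0, -1, 0, 0, 0.19, 0],
  [0.6, 0, 0, 0, 0, 0.19, 0],
  [0.6, 0, 0, 0, 0, 0.19, 0],
  [0, 0, 0, 0, 0, 0.19, 0],
  [0, 0, 0, 0, 0, 0.19, 0],
  [0, 0, 0, 0, 0, 0.19, 0],
  [0, 0, 0, 0, 0, 0.19, 0],
])

```text
t: 20.3
tool_pos: [0.5393, 0.0093, 0.1492]
tool_rot: [1.162, 2.917, 0.001]
contact_force: [-0.0, 0.5, 0.6]
opening: 0.0429
grip_force: 0.0
```

jog_arm([
  [0, 0, 0, 0, 0, 0.19, 0],
  [0, 0, 0, 0, 0, 0.19, 0],
  [0, 0, 0, 0, 0, 0.19, 0],
  [0, 0, 0, 0, 0, 0.1, 0],
  [0, 0, 0, 0, 0, 0, 0],
  [0, 0, 0, 0, 0, 0, 0],
])

```text
t: 20.9
tool_pos: [0.5393, 0.0093, 0.1486]
tool_rot: [1.871, 2.522, 0.001]
contact_force: [-0.1, 0.7, 0.2]
opening: 0.0426
grip_force: 0.0
```

Run:
```python
from h import *
delta([.4856,-.0298,.053],106.8)
im,d,K,T=grab("wrist");np.savez("w8.npz",im=im,d=d,K=K,T=T);save(im,"pics/w8.png")
P=cloud(d,K,T);O=np.array([.6005,.0234,0]);u=np.array([-.957,-.2895,0]);w=np.array([.2895,-.957,0])
a,b,z=(P-O)@u*1000,(P-O)@w*1000,P[...,2]*1000
for lo,hi,n in((33,38,"follower?"),(38,48,"tops"),(65,100,"knob")):
    m=(z>lo)&(z<hi)&(a>-15)&(a<185)&(np.abs(b)<35)&(d>0)
    print(n,m.sum(), np.percentile(a[m],[2,98]).round(1) if m.any() else 0)
m=(np.abs(b)<5)&(z>5)&(d>0)
for x in range(-14,100,3):
    k=m&(a>=x)&(a<x+3); print(x,np.median(z[k]).round(1) if k.any() else None,end="; ")
k=(z>60)&(z<100)&(a>90)&(a<160)&(np.abs(b)<40);print("\nknob",k.sum(),np.percentile(a[k],[2,98]),np.percentile(b[k],[2,98]))
k=(z>38)&(z<48)&(a>25)&(a<57)&(np.abs(b)<35);print("relay",k.sum(),cv2.minAreaRect(np.stack([a[k],b[k]],1).astype(np.float32)))
```

```text
t 20.9 tcp [0.5393 0.0093 0.1486] shift units [-1.09 -3.14  4.78] turn [0.002 0.001 0.001] F [-0.1  0.7  0.2] open 0.0426
follower? 784 [-12.8 169. ]
tops 10072 [  2.8 162.1]
knob 1251 [115.4 129.9]
-14 36.3; -11 36.3; -8 36.3; -5 36.5; -2 42.4; 1 42.6; 4 42.9; 7 206.8; 10 206.9; 13 207.3; 16 206.6; 19 204.8; 22 204.0; 25 203.5; 28 42.5; 31 42.5; 34 42.4; 37 177.4; 40 167.9; 43 42.4; 46 42.7; 49 21.1; 52 7.4; 55 7.7; 58 39.2; 61 39.5; 64 39.1; 67 19.6; 70 19.6; 73 19.8; 76 20.9; 79 31.6; 82 178.3; 85 20.8; 88 31.8; 91 43.7; 94 203.0; 97 203.7; 
knob 1363 [115.41117354 129.91909057] [ 4.39653348 29.0562032 ]
relay 1054 ((39.79399871826172, 1.3967838287353516), (20.955995559692383, 27.848663330078125), 0.6998980045318604)
```

The relay stands upright in the channel: centre x 39.8 mm, top 42.5 mm, square to the track, with the follower still at about 60 mm. Next is the handle.

jog_arm([
  [-0.55, -0.8, 0, 0, 0, 0, 0],
  [-0.54, -0.8, 0, 0, 0, 0, 0],
  [0, -0.8, 0, 0, 0, 0, 0],
  [0, -0.74, 0.5, 0, 0, 0, 0],
  [0, 0, 1, 0, 0, 0, 0],
  [0, 0, 1, 0, 0, 0, 0],
  [0, 0, 1, 0, 0, 0, 0],
  [0, 0, 0, 0, 0, 0, 0],
], grip_force=20)

```text
t: 21.75
tool_pos: [0.4827, -0.0291, 0.0747]
tool_rot: [-1.87, -2.518, 0.004]
contact_force: [-0.0, 1.3, -0.8]
opening: 0.0426
grip_force: 0.0
```

```bash
python3 -c "
from h import *
delta([.4856,-.0298,.055],106.8)
im,d,K,T=grab('wrist');save(im,'pics/w9.png')"
```

```text
t 21.75 tcp [ 0.4827 -0.0291  0.0747] shift units [-0.08  0.14  0.99] turn [-0.007 -0.004 -0.   ] F [-0.   1.3 -0.8] open 0.0426
```

View pics/w9.png

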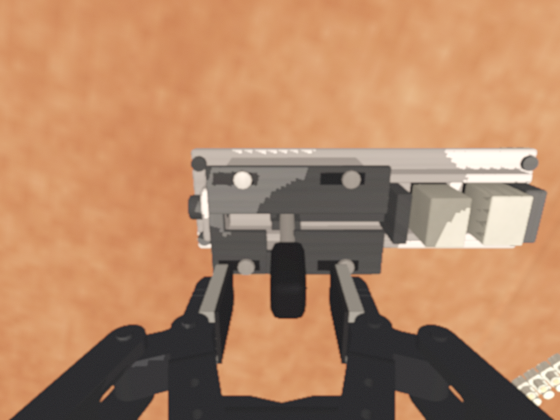

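Both relays are standing in the channel at (440,213) and (497,213). The knob at (288,280) is between the open fingers.

jog_arm([
  [0, 0, 0.5, 0, 0, 0, 0],
  [0, 0, 0.48, 0, 0, 0, 0],
  [0, 0, 0, 0, 0, 0, -0.2],
  [0, 0, 0, 0, 0, 0, -0.4],
  [0, 0, 0, 0, 0, 0, -0.4],
])

```text
t: 22.3
tool_pos: [0.4854, -0.0297, 0.0583]
tool_rot: [1.874, 2.521, 0.001]
contact_force: [-0.6, -0.4, 0.9]
opening: 0.0255
grip_force: 0.0
```

```bash
python3 s.py; python3 -c "
from h import *
delta([.4856,-.0298,.055],106.8)"
```

```text
t 22.3 Ftool [-0.2 -0.7 -0.9] pulled 0.0396 y 0.0178 z 0.0583 open 0.0255 tq [0.04 0.   0.02]
t 22.3 tcp [ 0.4854 -0.0297  0.0583] shift units [-0.01  0.01  0.17] turn [ 0.001  0.    -0.001] F [-0.6 -0.4  0.9] open 0.0255
```

Next I'll close gently and draw back about 1.5 mm to take the load off the pocket edge.

jog_arm([
  [0, 0, 0.12, 0, 0, 0, -0.5],
  [0, 0, 0, 0, 0, 0, -0.65],
  [0, 0, 0, 0, 0, 0, -0.75],
  [0, 0, 0, 0, 0, 0, -0.75],
  [0, -0.06, 0, 0, 0, 0, -0.75],
  [0, -0.06, 0, 0, 0, 0, -0.75],
  [0, 0, 0, 0, 0, 0, -0.75],
])

```text
t: 23.0
tool_pos: [0.4848, -0.0298, 0.0558]
tool_rot: [1.872, 2.517, 0.008]
contact_force: [9.8, 3.4, -5.6]
opening: 0.016
grip_force: 19.6
```

```bash
python3 s.py
```

```text
t 23.0 Ftool [ 0.5 10.3  5.6] pulled 0.0402 y 0.0177 z 0.0558 open 0.016 tq [-1.62 -0.04 -0.02]
```

jog_arm([
  [0, -0.04, 0, 0, 0, 0, -0.75],
  [0.15, 0, -0.04, 0, 0, 0, -0.75],
  [0.15, 0, -0.04, 0, 0, 0, -0.75],
  [0.15, 0, -0.03, 0, 0, 0, -0.75],
  [0, 0, 0, 0, 0, 0, -0.75],
])

```text
t: 23.5
tool_pos: [0.4821, -0.0217, 0.0584]
tool_rot: [1.87, 2.516, 0.007]
contact_force: [10.3, 2.2, -7.5]
opening: 0.0158
grip_force: 19.7
```

```bash
python3 s.py
```

```text
t 23.5 Ftool [-0.9 10.4  7.6] pulled 0.0405 y 0.0091 z 0.0584 open 0.0158 tq [-1.66 -0.26 -0.04]
```

jog_arm([
  [0.15, 0, -0.02, 0, 0, 0, -0.75],
  [0.15, 0, 0, 0, 0, 0, -0.75],
  [0.08, 0, 0, 0, 0, 0, -0.75],
  [0, 0, 0, 0, 0, 0, -0.75],
])

```text
t: 23.9
tool_pos: [0.4806, -0.0148, 0.0595]
tool_rot: [1.869, 2.515, 0.008]
contact_force: [10.6, 0.2, -5.5]
opening: 0.0158
grip_force: 19.6
```

```bash
python3 s.py
```

```text
t 23.9 Ftool [-2.9 10.2  5.6] pulled 0.0399 y 0.0022 z 0.0595 open 0.0158 tq [-1.67 -0.48 -0.04]
```

jog_arm([
  [0.08, 0, 0, 0, 0, 0, -0.75],
  [0.04, 0, 0, 0, 0, 0, -0.75],
  [0, 0, 0, 0, 0, 0, -0.75],
])

```text
t: 24.2
tool_pos: [0.4801, -0.0128, 0.0597]
tool_rot: [1.869, 2.515, 0.007]
contact_force: [11.8, 0.6, -4.1]
opening: 0.0158
grip_force: 19.6
```

```bash
python3 s.py
```

```text
t 24.2 Ftool [-2.8 11.5  4.2] pulled 0.0398 y 0.0 z 0.0597 open 0.0158 tq [-1.6  -0.63 -0.09]
```

jog_arm([
  [0.02, 0.08, 0, 0, 0, 0, -0.75],
  [0, 0.08, 0, 0, 0, 0, -0.75],
  [0, 0, 0, 0, 0, 0, -0.75],
])

```text
t: 24.5
tool_pos: [0.4831, -0.0115, 0.0596]
tool_rot: [1.869, 2.515, 0.007]
contact_force: [10.4, 0.7, -4.1]
opening: 0.0156
grip_force: 19.8
```

```bash
python3 s.py
```

```text
t 24.5 Ftool [-2.3 10.2  4.2] pulled 0.0365 y -0.0003 z 0.0596 open 0.0156 tq [-1.6  -0.66 -0.05]
```

jog_arm([
  [0, 0.05, 0, 0, 0, 0, -0.75],
  [0, 0, 0, 0, 0, 0, -0.75],
])

```text
t: 24.7
tool_pos: [0.4841, -0.0112, 0.0597]
tool_rot: [1.869, 2.515, 0.007]
contact_force: [12.1, -0.5, -4.3]
opening: 0.0158
grip_force: 19.7
```

```bash
python3 s.py
```

```text
t 24.7 Ftool [-3.9 11.4  4.4] pulled 0.0356 y -0.0003 z 0.0597 open 0.0158 tq [-1.65 -0.6  -0.06]
```

The stem is clear of the pocket edge and still carries the spring load, so I'll ease it forward slowly.

jog_arm([
  [0, 0.06, 0, 0, 0, 0, -0.75],
  [0, 0.06, 0, 0, 0, 0, -0.75],
  [0, 0.06, 0, 0, 0, 0, -0.75],
  [0, 0.06, 0, 0, 0, 0, -0.75],
  [0, 0.06, 0, 0, 0, 0, -0.75],
  [0, 0.06, 0, 0, 0, 0, -0.75],
  [0, 0.06, 0, 0, 0, 0, -0.75],
  [0, 0, 0, 0, 0, 0, -0.75],
])

```text
t: 25.5
tool_pos: [0.492, -0.0088, 0.0597]
tool_rot: [1.869, 2.515, 0.007]
contact_force: [10.0, 1.2, -3.4]
opening: 0.0154
grip_force: 19.8
```

```bash
python3 s.py
```

```text
t 25.5 Ftool [-1.7  9.8  3.4] pulled 0.0272 y -0.0003 z 0.0597 open 0.0154 tq [-1.58 -0.63 -0.03]
```

jog_arm([
  [0, 0.06, 0, 0, 0, 0, -0.75],
  [0, 0.06, 0, 0, 0, 0, -0.75],
  [0, 0.05, 0, 0, 0, 0, -0.75],
  [0, 0, 0, 0, 0, 0, -0.75],
])

```text
t: 25.9
tool_pos: [0.4952, -0.0079, 0.0597]
tool_rot: [1.869, 2.515, 0.007]
contact_force: [10.6, 0.1, -3.7]
opening: 0.0155
grip_force: 19.8
```

```bash
python3 s.py
```

```text
t 25.9 Ftool [-2.9 10.2  3.8] pulled 0.0239 y -0.0003 z 0.0597 open 0.0155 tq [-1.5  -0.67 -0.08]
```

jog_arm([
  [0, 0.04, 0, 0, 0, 0, -0.75],
  [0, 0.04, 0, 0, 0, 0, -0.75],
  [0, 0.04, 0, 0, 0, 0, -0.75],
  [0, 0, 0, 0, 0, 0, -0.75],
])

```text
t: 26.3
tool_pos: [0.4974, -0.0072, 0.0596]
tool_rot: [1.869, 2.515, 0.006]
contact_force: [9.5, 1.0, -3.0]
opening: 0.0161
grip_force: 19.9
```

```bash
python3 s.py
```

```text
t 26.3 Ftool [-1.8  9.3  3.1] pulled 0.0217 y -0.0003 z 0.0596 open 0.0161 tq [-1.36 -0.61 -0.08]
```

jog_arm([
  [0, 0.03, 0, 0, 0, 0, -0.75],
  [0, 0.03, 0, 0, 0, 0, -0.75],
  [0, 0, 0, 0, 0, 0, -0.75],
])

```text
t: 26.6
tool_pos: [0.4976, -0.0071, 0.0596]
tool_rot: [1.87, 2.517, 0.003]
contact_force: [5.4, -1.2, -0.2]
opening: 0.0157
grip_force: 20.4
```

```bash
python3 s.py
```

```text
t 26.6 Ftool [-2.7  4.8  0.3] pulled 0.0214 y -0.0003 z 0.0596 open 0.0157 tq [-0.8  -0.68 -0.07]
```

The row is bearing on the stop: travel has halted and my share of the load is falling.

jog_arm([
  [-0.02, 0.03, 0, 0, 0, 0, -0.75],
  [0, 0.02, 0, 0, 0, 0, -0.75],
  [0, 0, 0, 0, 0, 0, -0.75],
])

```text
t: 26.9
tool_pos: [0.4977, -0.0071, 0.0595]
tool_rot: [1.872, 2.519, 0.001]
contact_force: [3.3, -2.0, 5.8]
opening: 0.0158
grip_force: 21.2
```

```bash
python3 s.py
```

```text
t 26.9 Ftool [-2.8  2.6 -5.8] pulled 0.0213 y -0.0003 z 0.0595 open 0.0158 tq [-0.37 -0.73 -0.08]
```

jog_arm([
  [0, 0.02, 0, 0, 0, 0, -0.75],
  [0, 0, 0, 0, 0, 0, -0.6],
  [0, 0, 0, 0, 0, 0, -0.45],
  [0, 0, 0, 0, 0, 0, -0.3],
  [0, 0, 0, 0, 0, 0, -0.3],
  [0, 0, -0.4, 0, 0, 0, -0.3],
  [0, 0, -0.8, 0, 0, 0, -0.3],
  [0, 0, -1, 0, 0, 0, -0.3],
])

```text
t: 27.7
tool_pos: [0.4956, -0.0061, 0.102]
tool_rot: [-1.873, -2.519, 0.002]
contact_force: [-0.4, 0.3, 0.5]
opening: 0.0301
grip_force: 0.0
```

jog_arm([
  [0, 0, -1, 0, 0, 0, -0.3],
  [0, 0, -1, 0, 0, 0, -0.3],
  [0, 0, -1, 0, 0, 0, -0.3],
  [0, -0.5, -0.6, 0, 0, 0, -0.3],
  [0, -0.5, 0, 0, 0, 0, -0.3],
  [0, 0, 0, 0, 0, 0, -0.3],
  [0, 0, 0, 0, 0, 0, -0.3],
])

```text
t: 28.4
tool_pos: [0.4767, -0.012, 0.1731]
tool_rot: [-1.874, -2.52, 0.001]
contact_force: [0.2, -0.1, -0.2]
opening: 0.0296
grip_force: 0.0
```

```bash
python3 s.py
python3 - <<'E'
from h import *
im,d,K,T=grab("wrist");np.savez("w10.npz",im=im,d=d,K=K,T=T)
P=cloud(d,K,T);O=np.array([.6005,.0234,0]);u=np.array([-.957,-.2895,0]);w=np.array([.2895,-.957,0])
a,b,z=(P-O)@u*1000,(P-O)@w*1000,P[...,2]*1000
m=(np.abs(b)<8)&(z>5)&(z<100)&(d>0)
for x in range(-14,110,2):
    k=m&(a>=x)&(a<x+2); print(x,np.median(z[k]).round(1) if k.any() else None,end="; ")
k=(z>60)&(z<100)&(a>80)&(a<160)&(np.abs(b)<40);print("\nknob",k.sum(),np.percentile(a[k],[2,98]),np.percentile(b[k],[2,98]))
k=(z>41)&(z<48)&(a>-3)&(a<41)&(np.abs(b)<20);print("relays",k.sum(),cv2.minAreaRect(np.stack([a[k],b[k]],1).astype(np.float32)))
E
```

```text
t 28.4 Ftool [-0.2  0.2  0.2] pulled 0.0428 y -0.0017 z 0.1731 open 0.0296 tq [-0.05  0.01 -0.03]
-14 35.9; -12 36.5; -10 36.6; -8 36.6; -6 36.6; -4 37.7; -2 42.2; 0 42.5; 2 42.5; 4 42.4; 6 42.5; 8 42.3; 10 42.3; 12 42.5; 14 42.4; 16 42.6; 18 42.5; 20 42.5; 22 42.5; 24 42.6; 26 42.5; 28 42.5; 30 42.5; 32 42.4; 34 42.4; 36 42.5; 38 42.4; 40 39.9; 42 39.4; 44 39.4; 46 39.3; 48 27.4; 50 19.4; 52 19.5; 54 19.2; 56 19.4; 58 19.3; 60 19.3; 62 19.3; 64 19.7; 66 19.5; 68 19.5; 70 19.8; 72 42.3; 74 43.5; 76 42.6; 78 43.4; 80 43.1; 82 43.4; 84 43.6; 86 43.7; 88 43.2; 90 43.5; 92 43.9; 94 43.7; 96 46.0; 98 87.6; 100 88.8; 102 89.1; 104 89.0; 106 89.2; 108 88.7; 
knob 934 [ 98.22345317 113.4053153 ] [-8.84344391 11.41156755]
relays 1714 ((19.712888717651367, 0.9753837585449219), (42.36056900024414, 28.68761444091797), 0.007899833843111992)
```

The depth readings show the relays in one unbroken row, 42.4 mm long, flat on top and pressed against the stop. The follower is right behind them, the handle is upright, and the gripper is clear.

```bash
python3 -c "
from h import *
print(ctrl.finish_job())"
```

```text
the job is handed in; nothing more can be done
None
```

The spare relay is in the track behind the first, and the job is handed in at about 28 s. The last depth check showed both relays upright in a row against the front stop, with the follower pressing on them, the handle upright and the gripper clear.

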